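Third hand for a frame hanger block

TASK

Lift the red hanging block with the brass plate straight up out of its sprung catches on the clip rail, then press its brass plate flat and square against the wooden fence of the green jig, between the two white lines with the block's top flush with the fence's top, just hard enough to keep the jig's pointer in the green band and never as far as the red. Finish still holding it there, upright, gripped and pressed steadily, so that a colleague can drive the screws; leave the other two blocks clipped and everything else where it is.

Things in the scene. Friction and masses are not known exactly. Their poses are not given: they have to be found in the camera images.
- block_red: Red block 54 (x) x 32 (y) x 75 tall, about 0.16 kg (+-40%), upright on one of the rail's stations; its +x end is a brass plate. Origin under its centre: top at z 75, brass face at x +27. Grooves 3 deep along both long sides at z 8 to 18 take the catches. Grip the flat sides across y from above, fingertips above z 25 (rail parts reach z 20 on the block).
- plate_face (a point): Centre of the outer face of block_red's brass plate: 27 along the block's x from its axis, 46.5 above its underside (28.5 below its top). Axes as block_red's.
- rail: Fixed dark steel clip rail 290 (x) x 100; origin under its centre, x along it, the way the brass plate faces. Stations at x -85, 0, +85, blocks' x along the rail's, undersides at z 14. Two orange sprung noses per station snap into the block's grooves; their grey housings reach z 34, 32 to 46 from the centre line. A straight pull up of 6 to 12 N frees a block.
- jig: Fixed green jig box, 110 x 120, top at z 82, with a sprung fence in front. Origin on the bench below the middle of the fence's resting face; +x is the way the fence is pressed back. The box begins 70 behind the origin; only bare bench lies in front. A black pointer on the fence runs over the box's white scale: green band right, red too far.
- fence (a joint): How far the fence is pressed back along the jig's x, m: 0 at rest, hard stop at 0.030. A spring resists with 2.5 N at first movement plus 0.5 N per mm. Pointer in the green band: 0.007 to 0.019 (6 to 12 N). Red band from 0.026.
- fence_mark (a point): Point on the fence's front face, moving with it: midway between two white lines (48 clear between them, on face and top), 28.5 below the top edge. The fence is dark picture-frame moulding 150 wide (y), 22 thick, from z 45 to 105 above the bench. Axes as the jig's: x into the fence, y along it, z up.
- block_blue: wooden block of the same shape as block_red, blue with an aluminium plate, clipped on the same rail; origin under its centre, axes as block_red's. Leave it clipped.
- block_pale: wooden block of the same shape as block_red, pale bare wood with a black rubber plate, clipped on the same rail; origin under its centre, axes as block_red's. Leave it clipped.
- screwdriver: Loose screwdriver lying on the bench beyond the rail and jig; a bystander. Origin near its middle.
- glue: Loose white glue bottle with yellow label, 52 across, 130 tall, a bystander; origin under its centre.
- screw_jar: Loose glass jar with steel lid, 60 across, 70 tall, a bystander; origin under its centre.
- specimen: Loose grey mineral specimen, 80 across, 80 tall, a bystander; origin under its centre.

How it is judged:
By the outcome, as a careful person would: the job done as asked, in the order asked, and still so for the second after the job is handed in, while the arm keeps its last pose, push and grip.
It also fails if it takes over 42 s, if anything falls off the work surface, if the arm or the gripper's body presses on something with over 40 N, if the wrist force passes 120 N, or if a joint passes its speed limit or range.

ROBOT

A 6-joint arm with a two-finger parallel gripper is mounted at the origin on the work surface. World frame = base frame: x ahead of the robot, y to its left, z up, the work surface at z = 0. Lengths are in m, angles in degrees, forces in N, time in s.
With the tool pointing down it reaches from about 0.35 to 0.875 m from the base axis. Payload 4.2 kg.
Tool frame: the origin (TCP) lies midway between the tips of the shut fingers; the grasp point (between the pads) lies 19 mm behind it; z points along the fingers, y is the line along which they close (so a half turn about z gives the same grasp; the last joint's range is limited). The gripper opens to 87 mm and grips with 3 to 60 N. Pads are 19 mm wide; open, the fingers measure 117 mm over their backs; the gripper's body (75 mm by 190 mm) begins 51 mm behind the grasp point.
Start: joints at [85.577, 22.042, 0.453, 0, -68.411, -14.817], TCP at [0.206, 0.59, 0.223] pointing down, gripper open.
Joint ranges: [-179.83, 179.83], [-69.29, 118.12], [-61.27, 80.66], [-181.25, 117.63], [-171.15, -9.14], [-177.46, 177.46]. Speed limits (degrees/s): [159.86, 159.86, 180, 180, 180, 180].

INTERFACE

Orientations are given as a 3x3 rotation matrix whose columns are the frame's x, y, z axes.
In Python, from station import r gives the robot as it stands.
- The arm moves only by the tool advance, called after ">>>" as a command line: name --argument value ..., lists and objects as JSON in quotes. Schema: {"type":"object","properties":{"offsets":{"type":"object","properties":{"segments":{"type":"array","items":{"type":"array","items":{"type":"number"},"minItems":7,"maxItems":7},"minItems":1,"maxItems":8}},"additionalProperties":false,"required":["segments"]},"only":{"type":"string"},"quiet":{"type":"boolean"},"lines":{"type":"string"}},"required":["offsets"],"additionalProperties":false}. offsets is an object whose key "segments" holds a list of rows, 1 to 8 of them, each of 7 numbers: the opening from 0.0 (shut) to 1.0 (fully open), then dx, dy, dz in m, then a rotation vector rx, ry, rz in degrees; each row is the pose to reach, as a shift and turn from the pose commanded when the call began, along the tool's axes at that moment; what a row does not reach only later rows make up. A row lasts 1/10 s, in which the tool goes at most 0.05 m and 8.59 degrees, less where a joint would pass 70% of its speed; a pose out of reach is approached as far as the arm can. The fingers move at their own pace and stop on an object; the grip force is fixed at half the most. Time passes only in rows, so rows that do not move let the fingers close. The tool returns the time, the measured TCP pose, the force, the opening and the grip force at its end. only (a regular expression) keeps the lines of the reply that match it, lines (a string "A,B") keeps lines A to B, and quiet returns only ok. Input that does not fit is refused with a message, and nothing moves.
- r.sense(): the state, without advancing time (a new reading comes with each control period).
- r.capture(name): name is "side" or "top"; returns a dict with "pixels" (400x640x3 uint8, red, green, blue), "z_map" (400x640 float32, m along the optical axis (not along the pixel's ray), 0 where there is no reading), "K" (3x3 intrinsics, pixels), "distortion" ([k1, k2, p1, p2, k3] as OpenCV has them; the pictures are not rectified), "world_from_camera" (4x4, takes a point from camera to world coordinates). Camera axes: x right, y up, looking along -z (the intrinsics and any distortion apply to the point x, -y, -z); pixel columns grow to the right and rows downward; lengths in m; the calibration is good to about 2 mm. A picture is of the moment at which its call begins.
- r.finish_job(): hands the job in; it is judged then, once.
The state is a dict: "time_s": time; "joints": joint angles; "joint_velocities": joint speeds; "effort": joint torques, N m; "tcp_pos": TCP position; "ee_rot": TCP orientation; "wrist_force": force on the tool from outside, world axes, zero at the start; "moment": the same for the moment, N m; "gripper_width": opening from 0.0 (shut) to 1.0 (fully open); "gripper_force": force on a finger pad.
Only numpy, scipy, OpenCV 4.12 (cv2) and the standard library are available. Lean on these libraries where they do the work, as an engineer would, in place of code of your own. Each camera call takes 0.05 s, during which the arm holds its last target. There are 200 camera calls.

## Working session

There is one attempt and no reset: what is moved stays moved. The work goes in short steps, Python scripts to look and compute and a tool call to move; the robot and the scene stay as the last step left them, time stands still between calls to the robot, and variables do not carry over. Pictures are saved under pics/ and viewed, at most 10 in all, crops included, and the job is handed in when it is done.

```bash
ls; mkdir -p pics; cat > h.py <<'E'
import numpy as np, cv2
from station import r
def cap(n):
    c=r.capture(n); np.savez(f'{n}.npz',**c); return c
def world(c):
    K=np.array(c['K']);d=np.array(c['distortion'],float);T=np.array(c['world_from_camera'])
    h,w=c['z_map'].shape
    u,v=np.meshgrid(np.arange(w),np.arange(h))
    p=cv2.undistortPoints(np.stack([u,v],-1).reshape(-1,1,2).astype(float),K,d).reshape(h,w,2)
    z=c['z_map']
    P=np.stack([p[...,0]*z,-p[...,1]*z,-z],-1)
    return P@T[:3,:3].T+T[:3,3]
E
python3 - <<'E'
from h import *
for n in('side','top'):
    c=cap(n); cv2.imwrite(f'pics/{n}0.png',c['pixels'][...,::-1]); print(n,np.round(c['world_from_camera'],3).tolist(),(c['z_map']>0).mean())
s=r.sense(); print({k:np.round(v,3).tolist() for k,v in s.items()})
E
```

```text
pics
station.py
side [[-0.989, 0.112, -0.099, 0.504], [-0.148, -0.649, 0.747, 0.855], [0.02, 0.753, 0.658, 0.741], [0.0, 0.0, 0.0, 1.0]] 0.99619921875
top [[0.02, 0.986, -0.164, 0.464], [-1.0, 0.021, 0.001, 0.116], [0.004, 0.164, 0.986, 0.896], [0.0, 0.0, 0.0, 1.0]] 0.99613671875
{'time_s': 0.1, 'joints': [85.576, 22.087, 0.387, -0.024, -68.411, -14.816], 'joint_velocities': [0.006, -0.094, 0.121, 0.059, -0.083, 0.047], 'effort': [0.001, -39.169, 18.794, 4.232, 0.013, -0.0], 'tcp_pos': [0.206, 0.59, 0.222], 'ee_rot': [[0.944, -0.33, -0.001], [-0.33, -0.944, -0.002], [0.0, 0.002, -1.0]], 'wrist_force': [0.143, 0.21, 0.54], 'moment': [0.006, 0.025, 0.026], 'gripper_force': 0.0, 'gripper_width': 0.998}
```

View pics/side0.png

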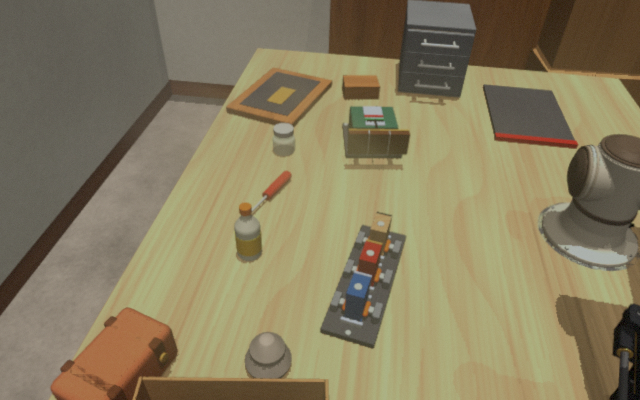

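View pics/top0.png

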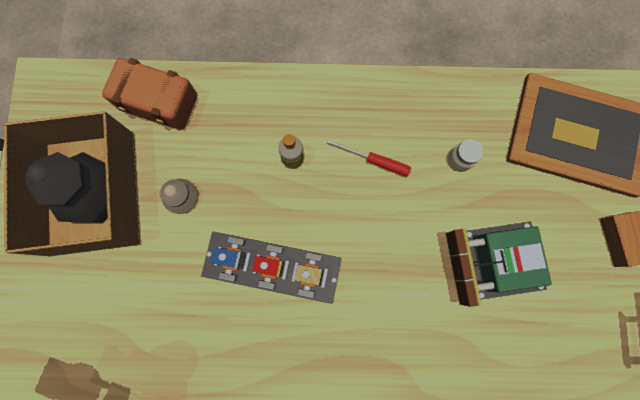

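The side view shows the rail at about (367,283) with blue, red and pale blocks and the jig fence at (376,140). In the top view red is at (267,267), the fence at (460,268) and the jig box at (518,260). Next I measure from both views.

```bash
python3 - <<'E'
from h import *
for n in('top','side'):
    c=dict(np.load(n+'.npz')); W=world(c); p=c['pixels'].astype(int)
    hsv=cv2.cvtColor(c['pixels'],cv2.COLOR_RGB2HSV).astype(int)
    xy=W[...,:2]
    print(n,'bench z',np.median(W[300:330,400:420,2]) if n=='top' else np.median(W[300:330,450:480,2]))
    roi=np.zeros(W.shape[:2],bool)
    if n=='top': roi[225:310,195:350]=1; j=np.zeros_like(roi); j[215:315,430:560]=1
    else: roi[205:345,320:410]=1; j=np.zeros_like(roi); j[100:165,335:415]=1
    top=roi&(W[...,2]>0.083)&(W[...,2]<0.095)
    nl,lab,st,ce=cv2.connectedComponentsWithStats(top.astype(np.uint8))
    for i in range(1,nl):
        if st[i,4]>40:
            m=lab==i; q=W[m]; rc=cv2.minAreaRect((q[:,:2]*1000).astype(np.float32))
            print(i,st[i,4],ce[i].round(),'med',np.median(q,0).round(4),'rect',np.round(rc[0],1),np.round(rc[1],1),round(rc[2],1),p[m].mean(0).round())
    f=j&(W[...,2]>0.099)&(W[...,2]<0.112)
    q=W[f]; rc=cv2.minAreaRect((q[:,:2]*1000).astype(np.float32)); print('fence top',f.sum(),np.median(q[:,2]),[np.round(v,1) for v in rc])
    rl=roi&(W[...,2]>0.006)&(W[...,2]<0.02)
    q=W[rl]; rc=cv2.minAreaRect((q[:,:2]*1000).astype(np.float32)); print('rail',rl.sum(),np.median(q[:,2]),[np.round(v,1) for v in rc])
c=np.load('top.npz')['pixels'][...,::-1]; d=np.load('side.npz')['pixels'][...,::-1]
a=cv2.resize(c[225:310,195:350],(620,340),interpolation=2)
b=cv2.resize(c[220:310,430:560],(390,270),interpolation=2)
e=cv2.resize(d[100:165,335:415],(320,260),interpolation=2)
o=np.zeros((600,720,3),np.uint8);o[:340,:620]=a;o[:0];o[340:600,:380]=b[:260,:380];o[340:600,390:710]=e
cv2.imwrite('pics/z1.png',o)
E
```

```text
top bench z -0.0013062838341865723
1 443 [225. 257.] med [0.4973 0.3017 0.0874] rect [497.4 302.4] [54.8 31.9] 79.6 [ 73. 101. 134.]
2 442 [267. 266.] med [0.4817 0.2183 0.0875] rect [482.1 218.8] [54.2 31.9] 79.7 [159.  64.  53.]
3 444 [309. 274.] med [0.467  0.1351 0.0877] rect [466.7 135.3] [53.6 31.9] 79.4 [154. 140.  99.]
fence top 941 0.10367801401196042 [array([ 488.5, -172.7]), array([149.6,  24. ]), np.float64(9.4)]
rail 3481 0.01243705240119175 [array([482.1, 219.2]), array([290.7, 100.1]), np.float64(79.6)]
side bench z -0.0005487159445673462
1 339 [381. 222.] med [0.4682 0.1391 0.0888] rect [468.1 135.2] [58.9 32. ] 79.7 [158. 138.  98.]
2 402 [371. 251.] med [0.4834 0.2219 0.0886] rect [483.3 218.2] [57.7 32.1] 79.8 [147.  81.  59.]
3 485 [359. 285.] med [0.4988 0.3054 0.0887] rect [498.8 302.2] [56.5 31.9] 79.6 [ 87. 105. 127.]
fence top 403 0.10322807938399858 [array([ 489.3, -171.9]), array([150.9,  29.2]), np.float64(10.1)]
rail 2724 0.013830475889050453 [array([483.4, 219.1]), array([293. , 100.4]), np.float64(79.6)]
```

View pics/z1.png

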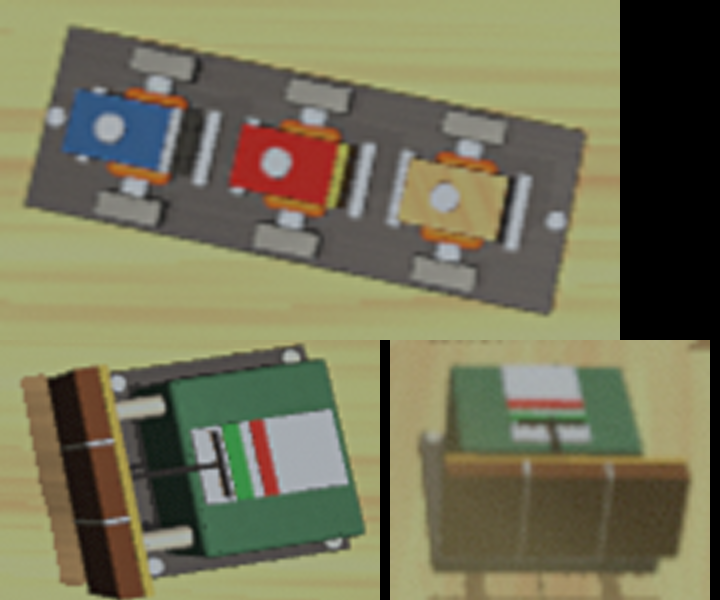

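The zoom shows red with its brass plate on the right end (rail +x, toward the jig). The fence has two white lines, at (525,520) and (608,520) in the side crop, and its pointer rests left of the green band. Next I fit the fence face and lines.

```bash
cat > fence.py <<'E'
from h import *
def fence(n,ang=None):
    c=dict(np.load(n+'.npz')); W=world(c); p=c['pixels'].astype(int)
    j=np.zeros(W.shape[:2],bool)
    if n=='top': j[215:315,430:500]=1
    else: j[110:165,335:415]=1
    f=j&(W[...,2]>0.055)&(W[...,2]<0.095)
    # front-most face: plane fit, robust
    q=W[f]; rng=np.random.default_rng(0); best=None
    for _ in range(400):
        a=q[rng.choice(len(q),3,0)]; nn=np.cross(a[1]-a[0],a[2]-a[0]); 
        if np.linalg.norm(nn)<1e-5: continue
        nn/=np.linalg.norm(nn)
        if abs(nn[2])>.2: continue
        m=abs((q-a[0])@nn)<.0015
        if best is None or m.sum()>best.sum(): best=m
    q2=q[best]; ce=q2.mean(0); nn=np.linalg.svd(q2-ce)[2][2]; nn*=-np.sign(nn[1])
    print(n,'face',best.sum(),len(q),'c',ce.round(4),'n',nn.round(3),'jig x angle',np.degrees(np.arctan2(nn[1],nn[0])).round(2))
    k=np.degrees(np.arctan2(nn[1],nn[0])) if ang is None else ang
    x=np.array([np.cos(np.radians(k)),np.sin(np.radians(k))]); y=np.array([-x[1],x[0]])
    rel=W[...,:2]-ce[:2]; s=rel@y; t=rel@x
    br=p.min(-1)
    for nm,m in (('face',f&(abs(t)<.003)),('top',j&(W[...,2]>0.1)&(W[...,2]<.108)&(t<.03)&(t>-.005))):
        ss=s[m]; b=br[m]; bins=np.arange(-.08,.0801,.002); w=np.digitize(ss,bins)
        pr=[b[w==i].mean() if (w==i).any() else 0 for i in range(1,len(bins))]
        print(nm,'extent',np.percentile(ss,[1,99]).round(4),'z',np.median(W[m][:,2]).round(4),np.round(pr).astype(int).tolist())
    return ce,nn
if __name__=='__main__':
    for n in('top','side'): fence(n); fence(n,-80.3)
E
python3 fence.py
```

```text
top face 487 1457 c [ 0.4857 -0.1626  0.0752] n [ 0.165 -0.986  0.002] jig x angle -80.51
face extent [-0.0725  0.0746] z 0.0752 [0, 0, 52, 32, 11, 15, 14, 16, 14, 15, 16, 15, 14, 14, 15, 14, 16, 15, 14, 15, 15, 15, 15, 16, 14, 15, 31, 48, 20, 14, 16, 15, 14, 15, 14, 15, 15, 16, 14, 16, 16, 14, 14, 14, 14, 16, 16, 16, 14, 14, 14, 22, 40, 40, 15, 14, 15, 14, 14, 16, 16, 15, 15, 15, 14, 16, 14, 16, 14, 16, 15, 14, 14, 15, 14, 13, 19, 63, 0, 0]
top extent [-0.0725  0.0742] z 0.1037 [0, 0, 0, 62, 50, 45, 50, 50, 48, 50, 52, 52, 54, 54, 53, 47, 51, 50, 53, 51, 52, 53, 50, 48, 47, 47, 74, 122, 92, 50, 47, 51, 51, 48, 50, 49, 51, 51, 47, 48, 49, 50, 50, 48, 52, 50, 51, 51, 51, 49, 50, 64, 109, 119, 61, 48, 49, 49, 51, 53, 55, 50, 55, 54, 51, 50, 47, 51, 49, 52, 60, 49, 53, 51, 53, 52, 51, 70, 0, 0]
top face 487 1457 c [ 0.4857 -0.1626  0.0752] n [ 0.165 -0.986  0.002] jig x angle -80.51
face extent [-0.0725  0.0746] z 0.0752 [0, 0, 52, 32, 11, 15, 14, 16, 14, 15, 16, 15, 14, 14, 15, 14, 16, 15, 14, 15, 15, 15, 15, 16, 14, 15, 31, 48, 20, 14, 16, 15, 14, 15, 14, 15, 15, 16, 14, 16, 16, 14, 1
[... 1411 characters left out ...]
 [-0.0722  0.076 ] z 0.0755 [0, 0, 0, 88, 64, 47, 41, 39, 42, 41, 41, 42, 41, 42, 42, 41, 41, 40, 41, 42, 42, 43, 43, 42, 45, 42, 47, 53, 63, 56, 48, 46, 46, 47, 47, 47, 45, 47, 46, 49, 50, 50, 48, 50, 50, 51, 52, 51, 52, 51, 52, 54, 58, 70, 65, 58, 54, 55, 56, 57, 56, 58, 56, 58, 58, 58, 57, 58, 58, 59, 58, 58, 59, 59, 58, 59, 59, 59, 60, 0]
top extent [-0.0727  0.0757] z 0.1033 [0, 0, 0, 94, 65, 56, 43, 52, 50, 49, 50, 46, 53, 48, 50, 53, 55, 49, 49, 49, 48, 46, 53, 54, 50, 52, 56, 96, 92, 70, 63, 51, 50, 52, 50, 51, 53, 49, 51, 51, 50, 48, 53, 52, 54, 51, 54, 50, 52, 54, 56, 65, 70, 112, 93, 69, 57, 56, 53, 58, 59, 61, 57, 59, 61, 62, 62, 60, 59, 62, 63, 62, 63, 64, 61, 64, 64, 64, 59, 0]
```

```bash
cat > d.py <<'E'
# remaining shift/turn in tool axes to a pointing-down pose x y z yaw(tool x axis)
import sys; from h import *
from scipy.spatial.transform import Rotation as R
x,y,z,k=map(float,sys.argv[1:]); s=r.sense(); E=np.array(s['ee_rot'])
c,d=np.cos(np.radians(k)),np.sin(np.radians(k)); T=np.array([[c,d,0],[d,-c,0],[0,0,-1.]])
print('t',round(s['time_s'],2),'shift',(E.T@(np.array([x,y,z])-s['tcp_pos'])).round(4),'turn',R.from_matrix(E.T@T).as_rotvec(degrees=True).round(2),'F',np.round(s['wrist_force'],1),'w',round(s['gripper_width'],3),'g',round(s['gripper_force'],1),'tcp',np.round(s['tcp_pos'],4))
E
python3 d.py 0.4827 0.2188 0.16 -100.4
```

```text
t 0.1 shift [0.3837 0.2586 0.0621] turn [ 0.09 -0.09 81.15] F [0.1 0.2 0.5] w 0.998 g 0.0 tcp [0.2058 0.5896 0.2216]
```

>>> advance --offsets '{"segments": [[1,0.038,0.026,0,0,0,8],[1,0.076,0.052,0,0,0,16],[1,0.115,0.078,0,0,0,24],[1,0.153,0.103,0,0,0,32],[1,0.192,0.129,0,0,0,40],[1,0.23,0.155,0,0,0,48],[1,0.269,0.181,0,0,0,56],[1,0.307,0.207,0,0,0,64]]}'

```text
time_s: 0.9
tcp_pos: [0.4282, 0.2916, 0.2224]
ee_rot: [[0.112, -0.994, -0.0], [-0.994, -0.112, -0.0], [0.0, 0.0, -1.0]]
wrist_force: [0.4, 0.6, 0.3]
gripper_width: 1.006
gripper_force: 0.0
```

```bash
python3 d.py 0.4827 0.2188 0.16 -100.4
```

```text
t 0.9 shift [ 0.0785 -0.046   0.0624] turn [ 0.02 -0.02 16.85] F [0.4 0.6 0.3] w 1.006 g 0.0 tcp [0.4282 0.2916 0.2224]
```

>>> advance --offsets '{"segments": [[1,0.026,-0.015,0.02,0,0,5.6],[1,0.052,-0.03,0.04,0,0,11.2],[1,0.0785,-0.046,0.0624,0,0,16.85],[1,0.0785,-0.046,0.0624,0,0,16.85],[1,0.0785,-0.046,0.0624,0,0,16.85]]}'

```text
time_s: 1.4
tcp_pos: [0.4825, 0.2202, 0.1595]
ee_rot: [[-0.176, -0.984, -0.001], [-0.984, 0.176, -0.001], [0.001, 0.001, -1.0]]
wrist_force: [-0.7, 0.4, 1.3]
gripper_width: 0.996
gripper_force: 0.0
```

```bash
python3 d.py 0.4827 0.2188 0.044 -100.4
```

```text
t 1.4 shift [ 0.0012 -0.0005  0.1155] turn [ 0.05 -0.08  0.27] F [-0.7  0.4  1.3] w 0.996 g 0.0 tcp [0.4825 0.2202 0.1595]
```

>>> advance --offsets '{"segments": [[1,0.001,0,0.03,0,0,0.2],[1,0.001,0,0.06,0,0,0.2],[1,0.001,0,0.09,0,0,0.2],[1,0.001,0,0.108,0,0,0.2],[1,0.001,0,0.1155,0,0,0.2],[1,0.001,0,0.1155,0,0,0.2],[1,0.001,0,0.1155,0,0,0.2]]}'

```text
time_s: 2.1
tcp_pos: [0.483, 0.2211, 0.0459]
ee_rot: [[-0.177, -0.984, 0.002], [-0.984, 0.177, 0.001], [-0.002, -0.002, -1.0]]
wrist_force: [-0.1, -0.2, 0.1]
gripper_width: 1.002
gripper_force: 0.0
```

```bash
python3 d.py 0.4827 0.2188 0.044 -100.4
python3 - <<'E'
from h import *
o=np.zeros((380,760,3),np.uint8)
for i,n in enumerate(('top','side')):
    c=cap(n)['pixels'][...,::-1]
    a=c[215:310,200:295] if n=='top' else c[200:295,325:420]
    o[:,i*380:i*380+380]=cv2.resize(a,(380,380),interpolation=2)
cv2.imwrite('pics/g1.png',o)
E
```

```text
t 2.1 shift [ 0.0023 -0.0001  0.0019] turn [-0.1   0.11  0.19] F [-0.1 -0.2  0.1] w 1.002 g 0.0 tcp [0.483  0.2211 0.0459]
```

View pics/g1.png

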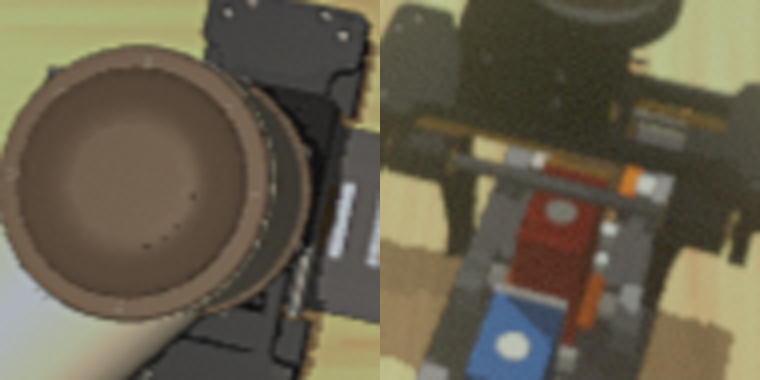

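The hand straddles the red block, with a finger on each side of it at about (455,200) and (735,235). I'll trim 2 mm and close.

>>> advance --offsets '{"segments": [[1,0.002,0,0.002,0,0,0],[0,0.002,0,0.002,0,0,0],[0,0.002,0,0.002,0,0,0],[0,0.002,0,0.002,0,0,0],[0,0.002,0,0.002,0,0,0],[0,0.002,0,0.002,0,0,0],[0,0.002,0,0.002,0,0,0],[0,0.002,0,0.002,0,0,0]]}'

```text
time_s: 3.0
tcp_pos: [0.4819, 0.218, 0.0426]
ee_rot: [[-0.179, -0.984, -0.0], [-0.984, 0.179, -0.0], [0.0, 0.0, -1.0]]
wrist_force: [-0.3, 0.8, -0.1]
gripper_width: 0.446
gripper_force: 0.0
```

```bash
python3 d.py 0.4827 0.2188 0.044 -100.4
```

```text
t 3.0 shift [-0.0009 -0.0006 -0.0014] turn [ 0.   -0.    0.11] F [-0.3  0.8 -0.1] w 0.446 g 0.0 tcp [0.4819 0.218  0.0426]
```

>>> advance --offsets '{"segments": [[0,0,0,0,0,0,0],[0,0,0,0,0,0,0],[0,0,0,0,0,0,0],[0,0,0,0,0,0,0],[0,0,0,0,0,0,0]]}'

```text
time_s: 3.5
tcp_pos: [0.4821, 0.218, 0.0427]
ee_rot: [[-0.179, -0.984, 0.0], [-0.984, 0.179, 0.0], [-0.0, -0.0, -1.0]]
wrist_force: [0.6, 1.4, -0.8]
gripper_width: 0.363
gripper_force: 30.0
```

```bash
python3 d.py 0.4827 0.2188 0.044 -100.4
```

```text
t 3.5 shift [-0.0009 -0.0005 -0.0013] turn [-0.01  0.01  0.11] F [ 0.6  1.4 -0.8] w 0.363 g 30.0 tcp [0.4821 0.218  0.0427]
```

>>> advance --offsets '{"segments": [[0,0,0,-0.004,0,0,0],[0,0,0,-0.008,0,0,0],[0,0,0,-0.012,0,0,0],[0,0,0,-0.016,0,0,0],[0,0,0,-0.02,0,0,0],[0,0,0,-0.025,0,0,0],[0,0,0,-0.03,0,0,0],[0,0,0,-0.03,0,0,0]]}'

```text
time_s: 4.3
tcp_pos: [0.4823, 0.2183, 0.0736]
ee_rot: [[-0.178, -0.984, 0.001], [-0.984, 0.178, 0.001], [-0.001, -0.001, -1.0]]
wrist_force: [0.1, -0.5, -1.6]
gripper_width: 0.363
gripper_force: 30.0
```

```bash
python3 d.py 0.4827 0.2188 0.044 -100.4
```

```text
t 4.3 shift [-0.0005 -0.0002  0.0296] turn [-0.06  0.07  0.12] F [ 0.1 -0.5 -1.6] w 0.363 g 30.0 tcp [0.4823 0.2183 0.0736]
```

>>> advance --offsets '{"segments": [[0,0,0,-0.02,0,0,0],[0,0,0,-0.05,0,0,0],[0,0,0,-0.08,0,0,0],[0,0,0,-0.1,0,0,0],[0,0,0,-0.1,0,0,0],[0,0,0,-0.1,0,0,0]]}'

```text
time_s: 4.9
tcp_pos: [0.4814, 0.2178, 0.1721]
ee_rot: [[-0.179, -0.984, -0.001], [-0.984, 0.179, 0.0], [0.0, 0.001, -1.0]]
wrist_force: [0.5, 0.1, -1.7]
gripper_width: 0.37
gripper_force: 30.0
```

```bash
python3 d.py 0.4827 0.2188 0.044 -100.4
python3 - <<'E'
from h import *
o=np.zeros((400,800,3),np.uint8)
for i,n in enumerate(('top','side')):
    c=cap(n)['pixels'][...,::-1]
    a=c[195:335,195:335] if n=='top' else c[190:330,310:450]
    o[:,i*400:i*400+400]=cv2.resize(a,(400,400),interpolation=2)
cv2.imwrite('pics/g2.png',o)
E
```

```text
t 4.9 shift [-0.0012 -0.0013  0.1281] turn [ 0.06 -0.    0.09] F [ 0.5  0.1 -1.7] w 0.37 g 30.0 tcp [0.4814 0.2178 0.1721]
```

View pics/g2.png

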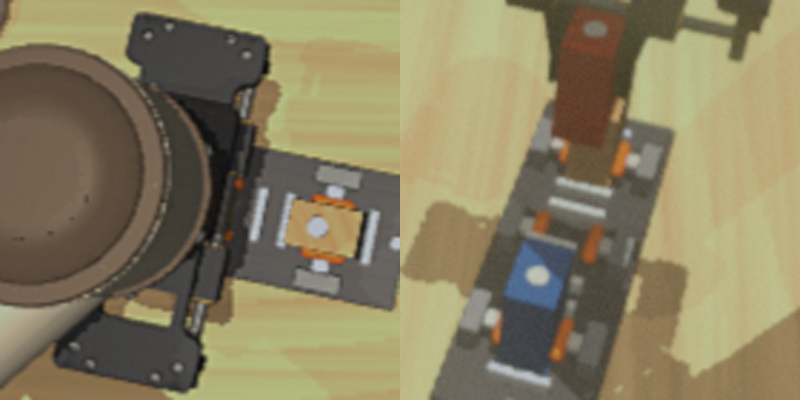

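Red is out and held, seen at (590,75) in the right half; blue and pale are still clipped. Next I check the block's pose in the hand from the side view.

```bash
cat > blk.py <<'E'
from h import *
def blk(n,c=None):
    c=c or dict(np.load(n+'.npz')); W=world(c); s=r.sense(); E=np.array(s['ee_rot']); tcp=np.array(s['tcp_pos'])
    hsv=cv2.cvtColor(c['pixels'],cv2.COLOR_RGB2HSV).astype(int)
    L=(W-tcp)@E   # tool coords; z positive is down
    m=((hsv[...,0]<12)|(hsv[...,0]>170))&(hsv[...,1]>110)&(np.abs(L).max(-1)<.06)
    q=L[m]; 
    # back face and top by local normals
    top=q[(q[:,2]<-.042)&(q[:,2]>-.052)]; 
    print(n,m.sum(),'zrange',np.percentile(q[:,2],[1,99]).round(4),'x',np.percentile(q[:,0],[1,99]).round(4),'y',np.percentile(q[:,1],[1,99]).round(4))
    print(' top n',len(top), 'med z',np.median(top[:,2]).round(4),'y mid',(np.percentile(top[:,1],[2,98]).mean()).round(4))
    back=q[(q[:,2]>-.035)&(q[:,2]<.02)&(abs(q[:,1])<.013)]
    if len(back)>30:
        A=np.c_[back[:,1:],np.ones(len(back))]; co=np.linalg.lstsq(A,back[:,0],rcond=None)[0]; e=abs(A@co-back[:,0])<.002
        co=np.linalg.lstsq(A[e],back[e,0],rcond=None)[0]; print(' back',len(back),'x0',co[2].round(4),'yaw',np.degrees(co[0]).round(2),'pitch',np.degrees(co[1]).round(2))
if __name__=='__main__': blk('side')
E
python3 blk.py; python3 d.py 0.4713 -0.0727 0.1721 -80.5
```

```text
side 447 zrange [-0.0479  0.0257] x [-0.0296  0.0051] y [-0.0153  0.0143]
 top n 163 med z -0.0463 y mid -0.0009
 back 205 x0 -0.0275 yaw 0.31 pitch -0.32
t 5.0 shift [ 0.2871 -0.0424 -0.0006] turn [  0.17  -0.11 -19.81] F [ 0.5 -0.3 -2. ] w 0.366 g 30.0 tcp [0.481  0.2173 0.1709]
```

>>> advance --offsets '{"segments": [[0,0.03,-0.005,0,0,0,-2],[0,0.07,-0.012,0,0,0,-5],[0,0.11,-0.018,0,0,0,-8],[0,0.15,-0.025,0,0,0,-11],[0,0.19,-0.031,0,0,0,-14],[0,0.23,-0.037,0,0,0,-17],[0,0.26,-0.041,0,0,0,-19.8],[0,0.275,-0.043,0,0,0,-19.8]]}'

```text
time_s: 5.8
tcp_pos: [0.4737, -0.0626, 0.1711]
ee_rot: [[0.163, -0.987, -0.004], [-0.987, -0.163, -0.001], [0.0, 0.004, -1.0]]
wrist_force: [0.1, 0.6, -1.3]
gripper_width: 0.365
gripper_force: 30.0
```

```bash
python3 d.py 0.4773 -0.1063 0.0585 -80.5
```

```text
t 5.8 shift [0.0437 0.0032 0.1126] turn [ 0.21 -0.   -0.09] F [ 0.1  0.6 -1.3] w 0.365 g 30.0 tcp [ 0.4737 -0.0626  0.1711]
```

>>> advance --offsets '{"segments": [[0,0.02,0.001,0.03,0,0,0],[0,0.03,0.002,0.06,0,0,0],[0,0.04,0.003,0.09,0,0,0],[0,0.043,0.003,0.105,0,0,0],[0,0.043,0.003,0.1126,0,0,0],[0,0.043,0.003,0.1126,0,0,0],[0,0.043,0.003,0.1126,0,0,0],[0,0.043,0.003,0.1126,0,0,0]]}'

```text
time_s: 6.6
tcp_pos: [0.4801, -0.1029, 0.061]
ee_rot: [[0.166, -0.986, 0.002], [-0.986, -0.166, 0.0], [0.0, -0.002, -1.0]]
wrist_force: [0.1, 0.3, -1.7]
gripper_width: 0.366
gripper_force: 30.0
```

```bash
python3 d.py 0.4773 -0.1063 0.0585 -80.5
python3 - <<'E'
from h import *
from blk import blk
o=np.zeros((400,800,3),np.uint8)
for i,n in enumerate(('top','side')):
    k=cap(n); c=k['pixels'][...,::-1]; blk(n,k)
    a=c[195:335,400:540] if n=='top' else c[80:180,325:425]
    o[:,i*400:i*400+400]=cv2.resize(a,(400,400),interpolation=2)
cv2.imwrite('pics/g3.png',o)
E
```

```text
t 6.6 shift [0.0029 0.0033 0.0025] turn [-0.12 -0.01  0.05] F [ 0.1  0.3 -1.7] w 0.366 g 30.0 tcp [ 0.4801 -0.1029  0.061 ]
top 1 zrange [-0.0372 -0.0372] x [0.0596 0.0596] y [-0.0565 -0.0565]
  return _methods._mean(a, axis=axis, dtype=dtype,
  ret = ret.dtype.type(ret / rcount)
Traceback (most recent call last):
  File "blk.py", line 11, in blk
    print(' top n',len(top), 'med z',np.median(top[:,2]).round(4),'y mid',(np.percentile(top[:,1],[2,98]).mean()).round(4))
                                                                           ~~~~~~~~~~~~~^^^^^^^^^^^^^^^^^
IndexError: index -1 is out of bounds for axis 0 with size 0
```

```bash
python3 - <<'E'
from h import *
from blk import blk
o=np.zeros((400,800,3),np.uint8)
for i,n in enumerate(('side','top')):
    k=cap(n); c=k['pixels'][...,::-1]
    if n=='side': blk(n,k)
    a=c[195:335,400:540] if n=='top' else c[80:180,325:425]
    o[:,i*400:i*400+400]=cv2.resize(a,(400,400),interpolation=2)
cv2.imwrite('pics/g3.png',o)
E
python3 d.py 0.4773 -0.1063 0.0585 -80.5; python3 d.py 0.4773 -0.1063 0.0585 -80.5
```

```text
side 76 zrange [-0.0475 -0.0423] x [-0.0267  0.0208] y [-0.0124  0.0151]
 top n 76 med z -0.0448 y mid 0.0014
t 6.75 shift [0.0029 0.003  0.0024] turn [-0.11 -0.01  0.04] F [ 0.3  0.  -2.2] w 0.363 g 30.0 tcp [ 0.4798 -0.1029  0.0609]
t 6.75 shift [0.0029 0.003  0.0024] turn [-0.11 -0.01  0.04] F [ 0.3  0.  -2.2] w 0.363 g 30.0 tcp [ 0.4798 -0.1029  0.0609]
```

View pics/g3.png

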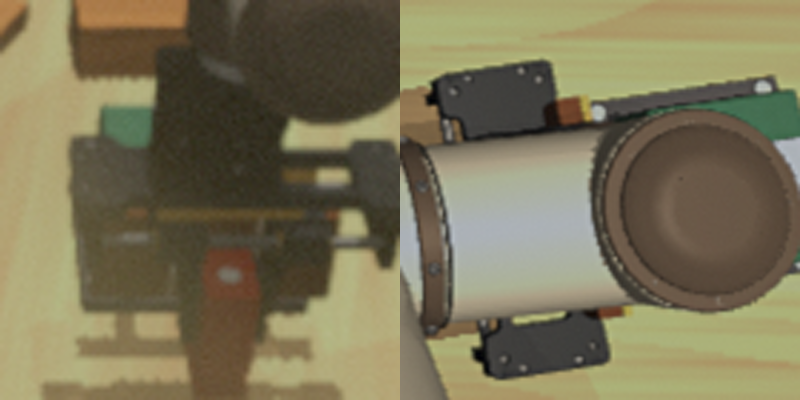

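The side half shows the red block at (230,290) in front of the fence, with the gripper bridging it. Top view is hidden by the wrist. The residual is steady at 3 mm, so I correct it before approaching.

>>> advance --offsets '{"segments": [[0,0.003,0.003,0.0025,0.1,0,0],[0,0.003,0.003,0.0025,0.1,0,0],[0,0.003,0.003,0.0025,0.1,0,0],[0,0.003,0.003,0.0025,0.1,0,0]]}'

```text
time_s: 7.15
tcp_pos: [0.4769, -0.1067, 0.0576]
ee_rot: [[0.165, -0.986, 0.002], [-0.986, -0.165, 0.0], [0.0, -0.002, -1.0]]
wrist_force: [0.3, -0.1, -1.0]
gripper_width: 0.366
gripper_force: 30.0
```

```bash
python3 d.py 0.4773 -0.1063 0.0585 -80.5
python3 - <<'E'
from h import *
c=cap('side'); W=world(c); hsv=cv2.cvtColor(c['pixels'],cv2.COLOR_RGB2HSV).astype(int)
M=np.array([.4867,-.1625]); u=np.array([.165,-.986]); v=np.array([.986,.165])
s=(W[...,:2]-M)@v; t=(W[...,:2]-M)@u; z=W[...,2]
red=((hsv[...,0]<12)|(hsv[...,0]>170))&(hsv[...,1]>110)&(abs(s)<.05)&(t<-.02)&(t>-.11)&(z>.02)&(z<.12)
tp=red&(z>.098); print('top',tp.sum(),np.median(z[tp]),np.percentile(s[tp],[3,97]),np.percentile(t[tp],[3,97]))
bk=red&(z<.09)
for zz in range(30,100,10):
    b=red&(z>zz/1e3)&(z<(zz+10)/1e3)
    if b.sum()>8: print(zz,b.sum(),np.percentile(s[b],[4,96]).round(4),np.median(t[b]).round(4))
print('fence z',np.median(z[(t>0.003)&(t<.018)&(abs(s)<.07)&(z>.099)&(z<.112)]))
E
```

```text
t 7.15 shift [-0.0003 -0.0005 -0.0009] turn [-0.11 -0.    0.  ] F [ 0.3 -0.1 -1. ] w 0.366 g 30.0 tcp [ 0.4769 -0.1067  0.0576]
top 75 0.10231148163349424 [-0.01513784  0.01090831] [-0.08244685 -0.03671253]
fence z 0.10120021901855725
```

>>> advance --offsets '{"segments": [[0,0.006,0,-0.001,0,0,0],[0,0.012,0,-0.001,0,0,0],[0,0.018,0,-0.001,0,0,0],[0,0.023,0,-0.001,0,0,0],[0,0.026,0,-0.001,0,0,0],[0,0.026,0,-0.001,0,0,0],[0,0.026,0,-0.001,0,0,0]]}'

```text
time_s: 7.9
tcp_pos: [0.481, -0.1324, 0.0585]
ee_rot: [[0.165, -0.986, 0.002], [-0.986, -0.165, 0.0], [-0.0, -0.002, -1.0]]
wrist_force: [-0.2, 0.7, -1.4]
gripper_width: 0.365
gripper_force: 30.0
```

```bash
python3 d.py 0.4823 -0.1359 0.0585 -80.5
```

```text
t 7.9 shift [ 0.0037 -0.0007 -0.    ] turn [-0.09  0.   -0.01] F [-0.2  0.7 -1.4] w 0.365 g 30.0 tcp [ 0.481  -0.1324  0.0585]
```

>>> advance --offsets '{"segments": [[0,0.002,0,0,0,0,0],[0,0.004,0,0,0,0,0],[0,0.006,0,0,0,0,0],[0,0.008,0,0,0,0,0],[0,0.008,0,0,0,0,0],[0,0.008,0,0,0,0,0]]}'

```text
time_s: 8.5
tcp_pos: [0.4825, -0.1399, 0.0586]
ee_rot: [[0.165, -0.986, 0.002], [-0.986, -0.165, 0.001], [-0.0, -0.002, -1.0]]
wrist_force: [0.5, 4.2, -1.0]
gripper_width: 0.369
gripper_force: 30.0
```

```bash
python3 d.py 0.4823 -0.1359 0.0585 -80.5
```

```text
t 8.5 shift [-0.004  -0.0005  0.0001] turn [-0.11  0.01  0.01] F [ 0.5  4.2 -1. ] w 0.369 g 30.0 tcp [ 0.4825 -0.1399  0.0586]
```

>>> advance --offsets '{"segments": [[0,0.002,0,0,0,0,0],[0,0.004,0,0,0,0,0],[0,0.006,0,0,0,0,0],[0,0.008,0,0,0,0,0],[0,0.009,0,0,0,0,0],[0,0.009,0,0,0,0,0],[0,0.009,0,0,0,0,0]]}'

```text
time_s: 9.2
tcp_pos: [0.4838, -0.1483, 0.0586]
ee_rot: [[0.165, -0.986, 0.002], [-0.986, -0.165, 0.001], [-0.001, -0.002, -1.0]]
wrist_force: [-0.3, 8.3, 0.7]
gripper_width: 0.367
gripper_force: 30.0
```

```bash
python3 d.py 0.4823 -0.1359 0.0585 -80.5
python3 - <<'E'
from h import *
o=np.zeros((400,800,3),np.uint8)
for i,n in enumerate(('side','top')):
    k=cap(n); c=k['pixels'][...,::-1]
    a=c[215:315,450:550] if n=='top' else c[85:165,335:415]
    o[:,i*400:i*400+400]=cv2.resize(a,(400,400),interpolation=2)
cv2.imwrite('pics/g4.png',o)
c=dict(np.load('side.npz')); W=world(c); hsv=cv2.cvtColor(c['pixels'],cv2.COLOR_RGB2HSV).astype(int)
M=np.array([.4867,-.1625]); u=np.array([.165,-.986]); v=np.array([.986,.165])
s=(W[...,:2]-M)@v; t=(W[...,:2]-M)@u; z=W[...,2]
red=((hsv[...,0]<12)|(hsv[...,0]>170))&(hsv[...,1]>110)&(abs(s)<.05)&(t<.02)&(t>-.07)&(z>.02)&(z<.12)
tp=red&(z>.098); print('block top',tp.sum(),np.median(z[tp]),np.percentile(s[tp],[3,97]))
f=(t>0.014)&(t<.04)&(abs(s)<.08)&(z>.097)&(z<.108); print('fence z',f.sum(),np.median(z[f]),np.percentile(t[f],[5,50,95]))
E
```

```text
t 9.2 shift [-0.0125 -0.0005  0.0001] turn [-0.1   0.05 -0.  ] F [-0.3  8.3  0.7] w 0.367 g 30.0 tcp [ 0.4838 -0.1483  0.0586]
block top 119 0.10337524932989628 [-0.01533106  0.01284479]
fence z 53 0.10384848860590323 [0.02599222 0.02855735 0.03322587]
```

View pics/g4.png

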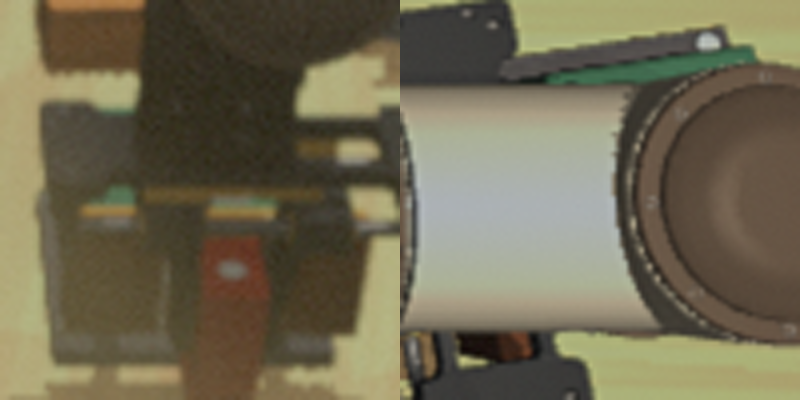

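Side view: the red block at (235,260) is against the fence, its top level with the fence top, about midway between the fence ends at (50) and (365). Force is 8.3 N and travel about 12 mm. I make a last check of tilt and steadiness.

>>> advance --offsets '{"segments": [[0,0,0,0,0,0,0],[0,0,0,0,0,0,0],[0,0,0,0,0,0,0],[0,0,0,0,0,0,0],[0,0,0,0,0,0,0]]}' --lines "1,1"

```text
time_s: 9.8
```

```bash
python3 d.py 0.4823 -0.1359 0.0585 -80.5
python3 - <<'E'
from h import *
from blk import blk
for _ in range(4): blk('side',cap('side'))
c=dict(np.load('side.npz')); W=world(c); s=r.sense(); L=(W-s['tcp_pos'])@np.array(s['ee_rot'])
hsv=cv2.cvtColor(c['pixels'],cv2.COLOR_RGB2HSV).astype(int)
m=((hsv[...,0]<15)|(hsv[...,0]>165))&(hsv[...,1]>80)&(abs(L[...,1])<.016)&(L[...,0]<-.015)&(L[...,0]>-.045)
for a in range(-45,35,10):
    b=m&(L[...,2]>a/1e3)&(L[...,2]<(a+10)/1e3)
    if b.sum()>3: print(a+5,b.sum(),np.median(L[b][:,0]).round(4))
print('moment',np.round(s['moment'],2),np.round(s['wrist_force'],1))
E
```

```text
t 9.8 shift [-0.0124 -0.0005  0.0001] turn [-0.1   0.06  0.01] F [-1.4  8.   0.9] w 0.368 g 30.0 tcp [ 0.4838 -0.1482  0.0586]
side 119 zrange [-0.0472 -0.0414] x [-0.0309  0.0218] y [-0.0144  0.0147]
 top n 115 med z -0.0449 y mid 0.0002
side 116 zrange [-0.0472 -0.0407] x [-0.0301  0.0212] y [-0.0143  0.015 ]
 top n 109 med z -0.0447 y mid 0.0007
side 116 zrange [-0.0472 -0.0408] x [-0.0302  0.0213] y [-0.013  0.015]
 top n 113 med z -0.0447 y mid 0.0009
side 112 zrange [-0.0481 -0.0414] x [-0.0299  0.0218] y [-0.0145  0.0148]
 top n 109 med z -0.0445 y mid 0.0003
-40 62 -0.0275
-30 37 -0.0283
-20 24 -0.0282
-10 13 -0.0269
0 4 -0.028
10 5 -0.0262
moment [ 2.16  0.3  -0.06] [-1.2  8.1  1. ]
```

```bash
python3 - <<'E'
from h import *
for _ in range(4):
    c=cap('side'); W=world(c); s=r.sense(); L=(W-s['tcp_pos'])@np.array(s['ee_rot'])
    hsv=cv2.cvtColor(c['pixels'],cv2.COLOR_RGB2HSV).astype(int)
    m=((hsv[...,0]<15)|(hsv[...,0]>165))&(hsv[...,1]>80)&(abs(L[...,1])<.015)
    for nm,a,k in(('top',0,m&(abs(L[...,0])<.024)&(abs(L[...,2]+.045)<.005)),('back',2,m&(abs(L[...,0]+.028)<.004)&(L[...,2]>-.04)&(L[...,2]<.04))):
        q=L[k]; p=np.polyfit(q[:,a],q[:,2-a],1); print(nm,len(q),'tilt deg',np.degrees(p[0]).round(2),end='; ')
    print(np.round(s['wrist_force'],1))
E
```

```text
top 107 tilt deg 0.24; back 106 tilt deg 1.81; [-0.7  8.3  0.6]
top 111 tilt deg -0.07; back 86 tilt deg 1.58; [-1.   8.5  1.8]
top 111 tilt deg -0.05; back 108 tilt deg 2.74; [-1.4  8.   1.1]
top 111 tilt deg 0.37; back 93 tilt deg 2.3; [-0.7  7.8  0.3]
```

```bash
python3 -c "
from station import r
print(r.finish_job())"
```

```text
the job is handed in; nothing more can be done
None
```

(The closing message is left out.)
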